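Take the hot toast out of the toaster with the toast tongs

TASK

The toast has popped up and is hot. Pick up the wooden toast tongs, squeeze them shut on the larger, square slice, draw it straight up out of the toaster and finish holding it in the tongs in the air over the plate: do not put it down or let go. Never touch the toast with the gripper, and leave the other slice and everything else on the table where they are.

Things in the scene. Friction and masses are not known exactly. Their poses are not given: they have to be found in the camera images.
- tongs: Sprung beech toast tongs lying flat, 239 mm long, 75 g: two upright strips 22 mm high, 5 mm thick, joined by a tail block. Origin: underside, midway between the strips at the place to grip; x along the middle line to the jaws, z up. Along x (mm): tail -107 to -77, hinges -85, grip flats -20 to 20, jaws 98 to 132; mass centre about -25. At rest 44 mm over the outsides at the origin.
- tongs_left: Left (+y) strip, hinged at the tail and sprung open; origin on its hinge, 85 mm behind the tongs' origin. Squeezing at the grip flats takes about 2 N to start and 8 N at 30 mm over the outsides, when the flat jaws are parallel and 14 mm apart; of any force beyond, 0.42 reaches the jaws. Shut at 24 mm. Its axes stay along the tongs' at rest and turn as it is squeezed.
- tongs_right: Right (-y) strip of the tongs, its mirror image.
- tongs_jaws (a point): Midpoint between the two jaws, 115 mm ahead of the tongs' origin, 11 mm above their underside. Each jaw is flat, 34 mm long, 22 mm high; at rest they stand 46 mm apart inside and measure 56 mm over the outsides.
- toaster: Fixed two-slot steel toaster with black ends, 230 mm long (x, along the slots), 150 wide, 170 high; origin centre of underside. The -x end with lever (to 21 mm out, 136 mm up) and dial faces the robot. Slots 24 mm left and right of the middle, 18 mm wide, 122 long: a slice has about 2 mm room on each flat side. A fixed power strip, 47 mm high, lies 107 to 163 mm left of its middle.
- square_toast: The larger slice, square with two round shoulders on top: 100 mm wide (x, along the slot; 92 below), 14 thick (y), 98 to 100 high, about 40 g. Origin centre of its lower edge. It stands upright in one of the two slots (either one), lower edge 118 mm above the table, so its top 48 mm stand out of the toaster.
- square_toast_center (a point): Middle of the larger slice, 50 mm above its lower edge.
- arched_toast: The smaller slice, with a round arched top: 80 mm wide, 14 mm thick, 80 mm high, standing in the other slot with its top 28 mm out of it. Its middle plane is 48 mm from that of the larger slice. Origin centre of its lower edge. It stays.
- plate: White plate, loose, 180 mm across, 18 mm high, origin centre of its underside.
- honey_jar: Small honey jar, 46 mm across, 68 mm high, standing on a little tray; origin centre of its underside. Leave it.
- tea_glass: Empty waisted tea glass, 63 mm across, 87 mm high; origin centre of its underside. Leave it.
Things that resemble listed ones, but are neither listed nor needed, are in the scene too. What is shaped like the arched_toast but blue or white is not meant.

How it is judged (in metres and radians):
On the way, in this order (a step that is already met when the one before it is completed fails the run):
1. the tongs are held in the gripper, clear of the table (contact force between the fingers and tongs above 1 N and height (world z) of tongs above 0.05 m), for 0.2 s.
2. both jaws of the tongs press on the square slice (contact force between the fingers and tongs above 1 N and contact force between each of tongs_left, tongs_right and square_toast above 0.3 N), for 0.2 s.
3. the square slice is drawn clear of the toaster in the tongs (all of step 2 and height (world z) of square_toast above 0.175 m), for 0.2 s.
At the end, for the whole second after the job is handed in: Gripper holds the tongs (over 1 N); each jaw presses the square slice (over 0.3 N), still (under 0.05 m/s), its middle within 70 mm of the plate centre from above and over 90 mm high; slice and tongs off the plate, slice off the toaster; arched slice in its slot, moved under 25 mm (all of step 2 and horizontal distance between square_toast_center and plate below 0.07 m and height (world z) of square_toast_center above 0.09 m and contact force between each of square_toast, tongs and plate below 0.05 N and contact force between square_toast and toaster below 0.05 N and linear speed of square_toast below 0.05 m/s and distance of arched_toast from where it was at the start of the episode below 0.025 m and height (world z) of arched_toast above 0.11 m); the arm keeps its last pose, push and grip.
It fails at once if the gripper or arm touches the toast (contact force between any of the fingers, the arm and square_toast above 0.3 N or contact force between any of the fingers, the arm and arched_toast above 0.3 N).
It fails at once if the arched slice is pulled up or pushed more than 25 mm (distance of arched_toast from where it was at the start of the episode above 0.025 m).
It fails at once if the plate is shifted more than 40 mm (distance of plate from where it was at the start of the episode above 0.04 m).
It fails at once if the honey jar or the tea glass is shifted more than 30 mm (distance of any of honey_jar, tea_glass from where it was at the start of the episode above 0.03 m).
It also fails if it takes over 53 s, if anything falls off the work surface, if the arm or the gripper's body presses on something with over 40 N, if the wrist force passes 120 N, or if a joint passes its speed limit or range.

ROBOT

A 7-joint arm with a two-finger parallel gripper is mounted at the origin on the work surface; the furniture and walls round the work are solid. World frame = base frame: x ahead of the robot, y to its left, z up, the work surface at z = 0. Lengths are in mm, angles in rad, forces in N, time in s.
With the tool pointing down it reaches from about 425 to 825 mm from the base axis. Payload 3.6 kg.
Tool frame: the origin (TCP) lies between the finger pads; the fingertips stand 17 mm ahead of it and the grasp point (between the pads) lies 2 mm behind it; z points along the fingers, y is the line along which they close (so a half turn about z gives the same grasp; the last joint's range is limited). The gripper opens to 93 mm and grips with 3 to 60 N. Pads are 15 mm wide; open, the fingers measure 128 mm over their backs; the gripper's body (75 mm by 188 mm) begins 65 mm behind the grasp point.
Start: joints at [1.282, 0.615, -0.013, 1.423, 0.008, 1.103, -0.04], TCP at [168.873, -627.65, 235.64] pointing down, gripper open.
Joint ranges: [-3.12, 3.12], [-0.3, 2.06], [-1.34, 1.32], [0.26, 2.42], [-1.36, 4.5], [0.01, 1.98], [-2.84, 2.84]. Speed limits (rad/s): [2.79, 2.79, 3.14, 3.14, 3.14, 3.14, 3.14].

INTERFACE

Orientations are given as a rotation vector (axis times angle).
In Python, from plant import * gives the robot as it stands. The module is installed in compiled form; this text tells all that it offers.
- The arm moves only by the shell command python3 -m inch 'ROWS' [FORCE]. ROWS is JSON, a list of rows, each an object with "slide": the shift along the tool's x, y, z in mm, a list of three; "rot": the turn, a rotation vector about the tool's x, y, z in rad, a list of three; "fingers": the opening, from 0 (shut) to 1 (fully open). A call has 1 to 5 rows; each row shifts and turns the commanded pose from where the row before left it, along the tool's axes as they then stand; what a row does not reach is not made up. A row lasts 1/12 s, in which the tool goes at most 41.7 mm and 7.16 degrees, less where a joint would pass 70% of its speed; a pose out of reach is approached as far as the arm can. A call is refused whole if a number of a shift passes 41.7 or a number of a turn 0.125, either way. A call with a gripper value outside its range is refused whole. The fingers move at their own pace and stop on an object; FORCE is the grip in N (left out, the last holds). Time passes only in rows, so rows that do not move let the fingers close. It gives the time, the measured TCP pose, the force, the opening and the grip force at its end, in the units of the state.
- get_obs(): the state, without advancing time (a new reading comes with each control period).
- grab_frame(name): name is "scene" or "top" or "wrist"; returns the picture (400x640x3 uint8, blue, green, red); there is no depth.
- camera_info(name): a dict with "fx", "fy", "cx", "cy" (pixels), "k1" (the pictures are not rectified: a ray, as slopes to the right and down, at radius r is drawn at 1 + k1 r^2 times it, then the intrinsics apply), "cam_to_world" (4x4, takes a point from camera to world coordinates); the wrist camera has in their place "mount" (4x4, takes a point from camera to tool coordinates, whose origin is the TCP and whose axes are the flange's). Camera axes: x right, y up, looking along -z (the intrinsics and any distortion apply to the point x, -y, -z); pixel columns grow to the right and rows downward; lengths in mm; the calibration is good to about 2 mm. A picture is of the moment at which its call begins: read the wrist's pose just before it. camera_info takes no time and is no camera call.
- job_done(): hands the job in; it is judged then, once.
Trained networks look in the newest picture that a camera, given by its name, has taken for a name from the list of things; names that differ only in an ending like _2 or _b are one class to them, and where a whole thing is asked for, a point or a joint stands for the part that bears it (a point fixed in the world has none). Each returns a list of dicts, best first, with "confidence" (0 to 1); they miss things now and then, are a little off and sometimes report something else, mostly with a low value. They report only what shows in the picture. A call takes as long as a camera call. They do not tell look-alikes from the thing itself.
- recognise(camera, target): "xyz" ([x, y, z] in mm, in world coordinates, good to about 4 mm: the middle of the surface that is visible of it).
- trace(camera, target): "region" (400x640 bool, what is visible of it).
The state is a dict: "t": time; "joints": joint angles; "joint_vel": joint speeds; "joint_efforts": joint torques, N m; "tool_pos": TCP position; "tool_rot": TCP orientation; "wrist_force": force on the tool from outside, world axes, zero at the start; "torque": the same for the moment, N m; "gripper_width": finger opening in mm; "grasp_force": force on a finger pad.
Only numpy, scipy, OpenCV 4.12 (cv2) and the standard library are available. Lean on these libraries where they do the work, as an engineer would, in place of code of your own. Each camera call takes 0.05 s, during which the arm holds its last target. There are 200 camera calls.

## Working session

There is one attempt and no reset: what is moved stays moved. The work goes in short steps, Python scripts to look and compute and a shell command to move; the robot and the scene stay as the last step left them, time stands still between calls to the robot, and variables do not carry over. Pictures are saved under pics/ and viewed, at most 10 in all, crops included, and the job is handed in when it is done.

```bash
mkdir -p pics
cat > h.py <<'E'
from plant import *
import numpy as np, cv2
from scipy.spatial.transform import Rotation as R
def cam(name):
    c=camera_info(name)
    if 'cam_to_world' in c: return c,np.array(c['cam_to_world'])
    o=get_obs(); T=np.eye(4); T[:3,:3]=R.from_rotvec(o['tool_rot']).as_matrix(); T[:3,3]=o['tool_pos']
    return c,T@np.array(c['mount'])
def ray2z(name,uv,z,cT=None):
    c,T=cT or cam(name)
    K=np.array([[c['fx'],0,c['cx']],[0,c['fy'],c['cy']],[0,0,1]])
    p=cv2.undistortPoints(np.array(uv,float).reshape(-1,1,2),K,np.array([c['k1'],0,0,0,0.])).reshape(-1,2)
    d=np.c_[p[:,0],-p[:,1],-np.ones(len(p))]@T[:3,:3].T
    o=T[:3,3]; return o+d*((z-o[2])/d[:,2])[:,None]
E
python3 - <<'E'
from h import *
print(get_obs())
a=grab_frame('scene');b=grab_frame('top')
cv2.imwrite('pics/scene1.png',a);cv2.imwrite('pics/top1.png',b)
for n in ['tongs','square_toast','arched_toast','plate','toaster','honey_jar','tea_glass','tongs_jaws']:
  for c in ['scene','top']:
    print(n,c,[(np.round(d['xyz']).tolist(),round(d['confidence'],2)) for d in recognise(c,n)])
for c in ['scene','top']: print(np.round(cam(c)[1],2).tolist())
print({k:np.round(v,2).tolist() for k,v in camera_info('wrist').items()})
E
```

```text
{'t': 0.0, 'joints': array([ 1.28149454,  0.61594302, -0.01259866,  1.4249079 ,  0.00807473,
        1.10338693, -0.04039677]), 'joint_vel': array([-9.82056500e-04, -8.96558579e-06, -5.64118472e-04, -6.39650094e-04,
        1.69248352e-03, -3.66789363e-04,  4.63516606e-04]), 'joint_efforts': array([ 3.26236420e-05, -4.58930290e+01,  2.09007841e-01, -1.65741938e+01,
       -6.12093927e-02,  2.05318874e-02,  2.24427627e-04]), 'tool_pos': array([ 168.67210219, -626.95293019,  234.46273489]), 'tool_rot': array([-3.11195337e+00, -4.11352838e-01,  5.73504387e-04]), 'wrist_force': array([-0.05190826,  0.334006  , -0.79388145]), 'torque': array([ 0.00620226, -0.01696282,  0.00809558]), 'grasp_force': 0.0, 'gripper_width': 92.94318871268311}
tongs scene [([512.0, -200.0, 16.0], 0.63)]
tongs top [([507.0, -199.0, 20.0], 0.88)]
square_toast scene [([611.0, 17.0, 193.0], 0.87), ([567.0, 341.0, 4.0], 0.17)]
square_toast top [([604.0, 11.0, 216.0], 0.81), ([389.0, 198.0, 62.0], 0.15)]
arched_toast scene [([402.0, -32.0, 16.0], 0.89), ([322.0, -141.0, 12.0], 0.65), ([614.0, 63.0, 183.0], 0.61)]
arc
[... 406 characters left out ...]
.0, 101.0, 75.0], 0.78)]
tea_glass scene [([384.0, 197.0, 55.0], 0.55)]
tea_glass top [([390.0, 200.0, 60.0], 0.73), ([506.0, -202.0, 25.0], 0.6)]
tongs_jaws scene [([515.0, -196.0, 16.0], 0.89)]
tongs_jaws top [([506.0, -205.0, 23.0], 0.58), ([391.0, 197.0, 61.0], 0.38), ([524.0, -228.0, 20.0], 0.31)]
[[-0.75, 0.48, -0.46, 30.1], [-0.66, -0.55, 0.5, 596.8], [-0.01, 0.68, 0.73, 875.22], [0.0, 0.0, 0.0, 1.0]]
[[-0.01, 0.99, -0.17, 260.6], [-1.0, -0.01, 0.0, 81.49], [0.0, 0.17, 0.99, 1499.63], [0.0, 0.0, 0.0, 1.0]]
{'fx': 351.07, 'fy': 351.07, 'cx': 320.07, 'cy': 201.7, 'k1': -0.05, 'mount': [[0.0, 0.95, 0.3, 82.52], [1.0, -0.0, -0.0, -0.06], [-0.0, 0.3, -0.95, -149.61], [0.0, 0.0, 0.0, 1.0]]}
```

View pics/top1.png

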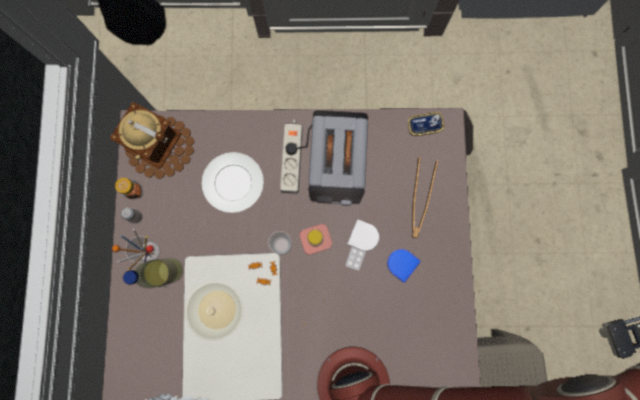

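View pics/scene1.png

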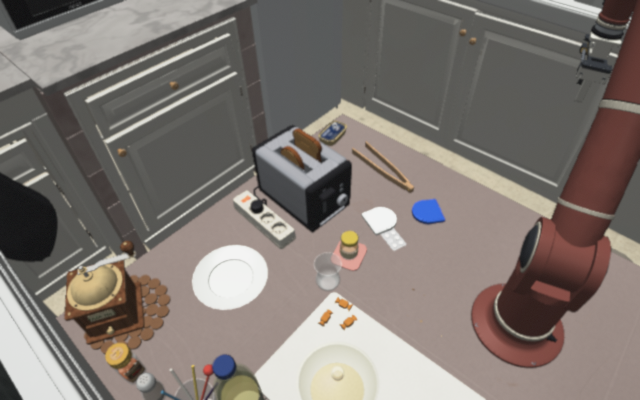

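The top view shows the tongs with their tail at (416,235) and jaws at (420–436,160). The toaster is at (338,157), with the larger slice in the right-hand slot (348,152) and the arched slice at (329,152). The plate is at (233,182). The blue and white pieces on the table are decoys.

Run:
```python
from h import *
grab_frame('top')
for n,z in [('tongs',22),('square_toast',216),('arched_toast',196),('toaster',170),('plate',18)]:
    r=trace('top',n)
    for d in r[:3]:
        v,u=np.nonzero(d['region']); P=ray2z('top',np.c_[u,v],z)[:,:2]
        rect=cv2.minAreaRect(P.astype(np.float32))
        print(n,round(d['confidence'],2),len(u),np.round(P.mean(0)),np.round(rect[0]),np.round(rect[1]),round(rect[2],1))
        if n=='tongs' and len(u)>100:
            m=P.mean(0);w=np.linalg.svd(P-m,full_matrices=False)[2][0]; w*=np.sign(w[0])
            s=(P-m)@w; print(np.degrees(np.arctan2(w[1],w[0])), m+w*s.min(), m+w*s.max())
o=get_obs();M=R.from_rotvec(o['tool_rot']).as_matrix();print(np.round(M,3))
```

```text
tongs 0.81 411 [ 507. -206.] [ 515. -212.] [ 57. 234.] 82.7
-11.605428848670455 [ 400.1135195  -183.87956804] [ 628.80266677 -230.84529034]
square_toast 0.83 236 [605.  13.] [606.  12.] [ 18. 104.] 85.9
arched_toast 0.84 727 [ 318. -119.] [ 321. -119.] [73. 70.] 44.0
arched_toast 0.71 668 [389. -24.] [388. -27.] [69. 70.] 67.2
arched_toast 0.7 167 [613.  60.] [612.  60.] [13. 83.] 89.2
toaster 0.64 5997 [600.  64.] [604.  74.] [224. 255.] 86.0
plate 0.68 2896 [569. 342.] [569. 341.] [176. 175.] 44.9
[[ 0.966  0.26  -0.   ]
 [ 0.26  -0.966  0.   ]
 [ 0.    -0.    -1.   ]]
```

```bash
A='{"slide":[29.1,-21.5,0],"rot":[0,0,0],"fingers":1}'
python3 -m inch '[{"slide":[29,-21.5,0],"rot":[0,0,0],"fingers":1},{"slide":[29,-21.5,0],"rot":[0,0,0],"fingers":1},{"slide":[29,-21.5,0],"rot":[0,0,0],"fingers":1},{"slide":[29,-21.5,0],"rot":[0,0,0],"fingers":1},{"slide":[29,-21.5,0],"rot":[0,0,0],"fingers":1}]'
python3 -m inch '[{"slide":[29,-21.5,0],"rot":[0,0,0],"fingers":1},{"slide":[29,-21.5,0],"rot":[0,0,0],"fingers":1},{"slide":[29,-21.5,0],"rot":[0,0,0],"fingers":1},{"slide":[29,-21.5,0],"rot":[0,0,0],"fingers":1},{"slide":[29,-21.5,0],"rot":[0,0,0],"fingers":1}]'
python3 -m inch '[{"slide":[29,-21.5,0],"rot":[0,0,0],"fingers":1},{"slide":[29,-21.5,0],"rot":[0,0,0],"fingers":1},{"slide":[29,-21.5,0],"rot":[0,0,0],"fingers":1},{"slide":[29,-21.5,0],"rot":[0,0,0],"fingers":1},{"slide":[29,-21.5,0],"rot":[0,0,0],"fingers":1}]'
python3 -m inch '[{"slide":[0,0,0],"rot":[0,0,0.105],"fingers":1},{"slide":[0,0,0],"rot":[0,0,0.105],"fingers":1},{"slide":[0,0,0],"rot":[0,0,0.105],"fingers":1},{"slide":[0,0,0],"rot":[0,0,0.105],"fingers":1},{"slide":[0,0,0],"rot":[0,0,0],"fingers":1}]'
python3 - <<'E'
from h import *
c=cam('wrist'); a=grab_frame('wrist'); r=trace('wrist','tongs')
for d in r[:2]:
    v,u=np.nonzero(d['region']); P=ray2z('wrist',np.c_[u,v],22,c)[:,:2]
    print(round(d['confidence'],2),len(u),cv2.minAreaRect(P.astype(np.float32)))
    a[d['region'],2]=255
for i in recognise('wrist','tongs_jaws'): print(i)
cv2.imwrite('pics/w1.png',a); print(get_obs()['tool_pos'],get_obs()['tool_rot'])
E
```

```text
t: 1.62
tool_pos: [281.8, -484.8, 235.8]
tool_rot: [3.114, 0.411, 0.001]
wrist_force: [-0.2, -0.2, -0.8]
gripper_width: 93.1
grasp_force: 0.0
t: 2.03
tool_pos: [394.0, -343.3, 236.0]
tool_rot: [3.114, 0.411, 0.001]
wrist_force: [-0.1, 1.0, -0.3]
gripper_width: 93.0
grasp_force: 0.0
t: 2.45
tool_pos: [506.1, -201.7, 236.0]
tool_rot: [3.114, 0.412, 0.001]
wrist_force: [1.1, 0.3, 0.4]
gripper_width: 93.0
grasp_force: 0.0
t: 2.87
tool_pos: [505.3, -203.0, 235.8]
tool_rot: [3.131, -0.249, 0.0]
wrist_force: [0.0, -1.0, 0.2]
gripper_width: 93.0
grasp_force: 0.0
0.86 2461 ((517.1019897460938, -210.05856323242188), (57.04608154296875, 234.02049255371094), 78.06571197509766)
{'xyz': [533.9, -229.7, 18.6], 'confidence': 0.57}
[ 505.18319453 -203.14557109  235.74841317] [-3.13219722e+00  2.42632631e-01 -2.39029586e-04]
```

View pics/w1.png

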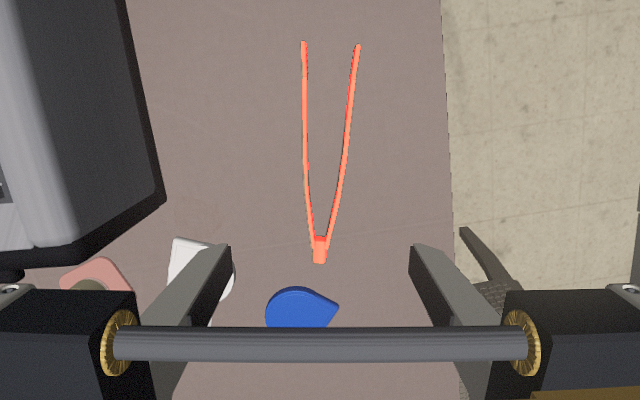

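The wrist view shows the tongs clearly, with their tail at (320,255) and jaws at (304,42) and (358,45). The fitted outline is 57×234 mm, which matches the given size. I'll go down and grip lightly.

```bash
python3 -m inch '[{"slide":[0,0,0],"rot":[0,0,0.053],"fingers":1},{"slide":[-7.5,4.3,20],"rot":[0,0,0],"fingers":1},{"slide":[0,0,38],"rot":[0,0,0],"fingers":1},{"slide":[0,0,38],"rot":[0,0,0],"fingers":1},{"slide":[0,0,38],"rot":[0,0,0],"fingers":1}]'
python3 -m inch '[{"slide":[0,0,38],"rot":[0,0,0],"fingers":1},{"slide":[0,0,28],"rot":[0,0,0],"fingers":1},{"slide":[0,0,15],"rot":[0,0,0],"fingers":0.7},{"slide":[0,0,0],"rot":[0,0,0],"fingers":0.55},{"slide":[0,0,0],"rot":[0,0,0],"fingers":0.5}]' 5
python3 -m inch '[{"slide":[0,0,0],"rot":[0,0,0],"fingers":0},{"slide":[0,0,0],"rot":[0,0,0],"fingers":0},{"slide":[0,0,0],"rot":[0,0,0],"fingers":0},{"slide":[0,0,0],"rot":[0,0,0],"fingers":0},{"slide":[0,0,0],"rot":[0,0,0],"fingers":0}]' 5
```

```text
t: 3.43
tool_pos: [497.4, -206.2, 101.1]
tool_rot: [3.124, -0.327, 0.004]
wrist_force: [0.8, 0.8, -0.9]
gripper_width: 92.9
grasp_force: 0.0
t: 3.85
tool_pos: [497.0, -205.9, 20.1]
tool_rot: [-3.124, 0.328, 0.001]
wrist_force: [0.4, -0.5, -1.0]
gripper_width: 77.5
grasp_force: 0.0
t: 4.27
tool_pos: [497.0, -205.8, 21.0]
tool_rot: [-3.124, 0.329, -0.001]
wrist_force: [0.6, 1.8, -0.7]
gripper_width: 44.4
grasp_force: 0.3
```

```bash
python3 -m inch '[{"slide":[0,0,0],"rot":[0,0,0],"fingers":0},{"slide":[0,0,0],"rot":[0,0,0],"fingers":0},{"slide":[0,0,0],"rot":[0,0,0],"fingers":0},{"slide":[0,0,0],"rot":[0,0,0],"fingers":0},{"slide":[0,0,0],"rot":[0,0,0],"fingers":0}]' 5
```

```text
t: 4.68
tool_pos: [497.3, -205.8, 21.0]
tool_rot: [-3.124, 0.329, -0.001]
wrist_force: [0.5, 0.1, 2.7]
gripper_width: 37.2
grasp_force: 5.0
```

```bash
python3 -m inch '[{"slide":[0,0,-8],"rot":[0,0,0],"fingers":0},{"slide":[0,0,-15],"rot":[0,0,0],"fingers":0},{"slide":[0,0,-20],"rot":[0,0,0],"fingers":0},{"slide":[0,0,-20],"rot":[0,0,0],"fingers":0},{"slide":[0,0,-20],"rot":[0,0,0],"fingers":0}]'
python3 -m inch '[{"slide":[0,0,-28],"rot":[0,0,0],"fingers":0},{"slide":[0,0,-28],"rot":[0,0,0],"fingers":0},{"slide":[0,0,-28],"rot":[0,0,0],"fingers":0},{"slide":[0,0,-28],"rot":[0,0,0],"fingers":0},{"slide":[0,0,-28],"rot":[0,0,0],"fingers":0}]'
python3 -m inch '[{"slide":[0,0,-20],"rot":[0,0,0],"fingers":0},{"slide":[0,0,-15],"rot":[0,0,0],"fingers":0},{"slide":[0,0,-8],"rot":[0,0,0],"fingers":0},{"slide":[0,0,0],"rot":[0,0,0],"fingers":0},{"slide":[0,0,0],"rot":[0,0,0],"fingers":0}]'
python3 - <<'E'
from h import *
c=cam('wrist'); a=grab_frame('wrist'); print(get_obs()['gripper_width'],get_obs()['grasp_force'])
for n,z in [('square_toast',216),('arched_toast',196)]:
  for d in trace('wrist',n)[:3]:
    v,u=np.nonzero(d['region']); P=ray2z('wrist',np.c_[u,v],z,c)[:,:2]
    print(n,round(d['confidence'],2),len(u),cv2.minAreaRect(P.astype(np.float32)))
    a[d['region'],1]=255
cv2.imwrite('pics/w2.png',a)
E
```

```text
t: 5.1
tool_pos: [496.1, -205.8, 104.4]
tool_rot: [-3.124, 0.33, 0.003]
wrist_force: [0.2, -0.6, -0.9]
gripper_width: 36.7
grasp_force: 5.0
t: 5.52
tool_pos: [495.8, -205.7, 245.1]
tool_rot: [-3.124, 0.33, 0.002]
wrist_force: [-0.3, -1.0, -1.5]
gripper_width: 36.6
grasp_force: 5.0
t: 5.93
tool_pos: [496.3, -205.7, 286.1]
tool_rot: [-3.124, 0.33, 0.002]
wrist_force: [0.0, -0.3, 0.0]
gripper_width: 36.4
grasp_force: 5.0
36.36721697475552 4.995611384510994
square_toast 0.85 3404 ((598.1583862304688, -32.19456481933594), (31.269672393798828, 88.25325012207031), 63.6240234375)
arched_toast 0.7 2989 ((479.3805847167969, -121.37051391601562), (44.40727233886719, 47.80842971801758), 65.88986206054688)
arched_toast 0.59 1799 ((434.33197021484375, -183.84744262695312), (36.41621398925781, 47.58107376098633), 52.1962890625)
```

View pics/w2.png

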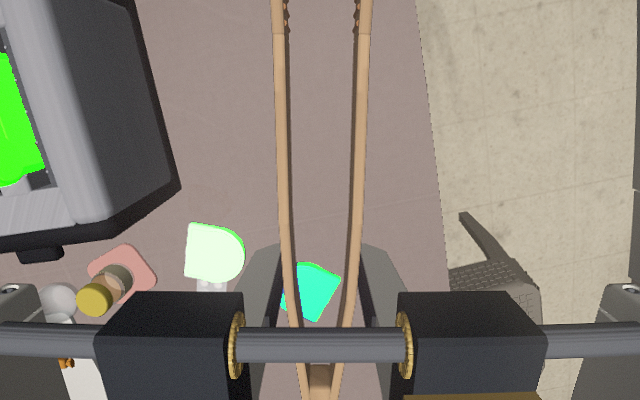

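The tongs hang level between the fingers, with their strips at columns 285 and 360. Next I'll move to just short of the slice and look again.

```bash
python3 -m inch '[{"slide":[-4.5,-14,0],"rot":[0,0,0],"fingers":0},{"slide":[-9,-27,0],"rot":[0,0,0],"fingers":0},{"slide":[-11,-33,0],"rot":[0,0,0],"fingers":0},{"slide":[-11,-33,0],"rot":[0,0,0],"fingers":0},{"slide":[-11,-33,0],"rot":[0,0,0],"fingers":0}]'
python3 -m inch '[{"slide":[-11,-33,0],"rot":[0,0,0],"fingers":0},{"slide":[-9,-27,0],"rot":[0,0,-0.04],"fingers":0},{"slide":[-5,-14,0],"rot":[0,0,-0.06],"fingers":0},{"slide":[0,0,0],"rot":[0,0,-0.055],"fingers":0},{"slide":[0,0,0],"rot":[0,0,0],"fingers":0}]'
python3 - <<'E'
from h import *
c=cam('wrist'); a=grab_frame('wrist'); o=get_obs();print(o['gripper_width'],o['tool_pos'],o['tool_rot'])
for n,z in [('square_toast',216),('arched_toast',196)]:
  for d in trace('wrist',n)[:3]:
    v,u=np.nonzero(d['region']); P=ray2z('wrist',np.c_[u,v],z,c)[:,:2]
    print(n,round(d['confidence'],2),len(u),cv2.minAreaRect(P.astype(np.float32)))
cv2.imwrite('pics/w3.png',a)
E
```

```text
t: 6.5
tool_pos: [479.7, -57.9, 285.6]
tool_rot: [-3.124, 0.331, 0.004]
wrist_force: [0.3, 1.3, -1.0]
gripper_width: 36.4
grasp_force: 5.0
t: 6.92
tool_pos: [470.7, 18.6, 286.0]
tool_rot: [3.14, -0.08, -0.002]
wrist_force: [0.2, -0.9, -0.1]
gripper_width: 36.8
grasp_force: 5.0
36.47370648365138 [470.84792281  17.44743909 286.1040731 ] [ 3.13949061e+00 -8.75608692e-02 -1.88701398e-03]
square_toast 0.61 1676 ((584.1607666015625, 13.131206512451172), (13.66053581237793, 39.52616500854492), 86.60206604003906)
arched_toast 0.91 1570 ((594.4098510742188, 56.44530487060547), (19.96588706970215, 33.452117919921875), 85.01241302490234)
arched_toast 0.71 2453 ((469.6960144042969, -17.703781127929688), (46.32078170776367, 45.688785552978516), 68.214111328125)
arched_toast 0.68 2836 ((426.7265930175781, -75.13009643554688), (47.506282806396484, 44.65605545043945), 50.942813873291016)
```

View pics/w3.png

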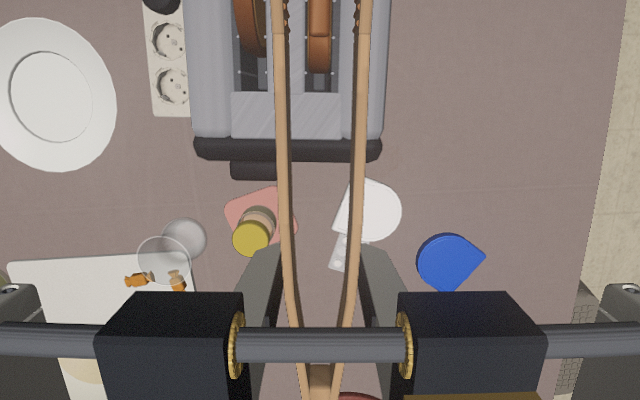

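The slice's near end, at columns 307–331, sits between the strips, and its direction matches the tool's yaw. I'll shift a little forward and to the left, go down part of the way, then check the tilt with the scene camera.

```bash
python3 -m inch '[{"slide":[5,-1,0],"rot":[0,0,0],"fingers":0},{"slide":[9,-1,0],"rot":[0,0,0],"fingers":0},{"slide":[0,0,10],"rot":[0,0,0],"fingers":0},{"slide":[0,0,15],"rot":[0,0,0],"fingers":0},{"slide":[0,0,5],"rot":[0,0,0],"fingers":0}]'
python3 - <<'E'
from h import *
a=grab_frame('scene'); o=get_obs();print(o['tool_pos'],o['wrist_force'])
b=cv2.resize(a[70:220,240:440],None,fx=4,fy=4,interpolation=cv2.INTER_CUBIC)
# expected level tongs: jaw mid & tail projected
c,T=cam('scene'); K=np.array([[c['fx'],0,c['cx']],[0,c['fy'],c['cy']],[0,0,1]])
M=R.from_rotvec(o['tool_rot']).as_matrix();p=o['tool_pos']
W=np.array([p+M@np.array(q) for q in [(140,-19,21-22),(140,-19,21),(140,19,21-22),(140,19,21),(-99,0,21-22),(-99,0,21)]])
Ti=np.linalg.inv(T); C=W@Ti[:3,:3].T+Ti[:3,3]; C[:,1:]*=-1
uv=cv2.projectPoints(C,np.zeros(3),np.zeros(3),K,np.array([c['k1'],0,0,0.]))[0].reshape(-1,2)
for q in uv: cv2.circle(b,tuple(int(x) for x in (q-[240,70])*4),3,(0,255,0),-1)
cv2.imwrite('pics/s2.png',b)
E
```

```text
t: 7.48
tool_pos: [485.1, 19.0, 255.0]
tool_rot: [3.14, -0.088, -0.004]
wrist_force: [-0.2, -0.4, -1.2]
gripper_width: 36.2
grasp_force: 5.0
[484.66456981  18.97687327 254.68888816] [ 0.3593411  -0.82954781 -0.14724087]
```

View pics/s2.png

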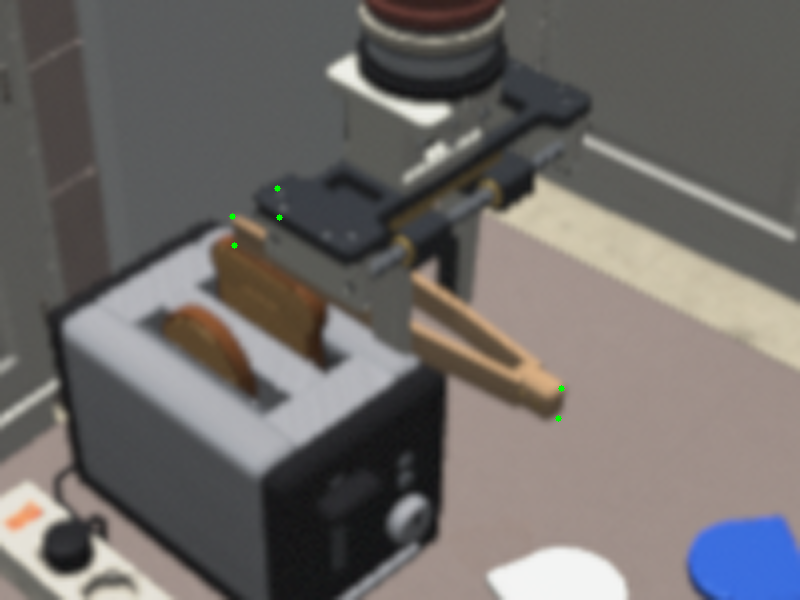

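The tongs are level: the projected tail and left-jaw markers lie on them. One close wrist look to check the lateral fit.

Run:
```python
from h import *
a=grab_frame('wrist'); cv2.imwrite('pics/w4.png',cv2.resize(a[0:130,220:420],None,fx=4,fy=4,interpolation=cv2.INTER_CUBIC))
```

```text
(no output)
```

View pics/w4.png

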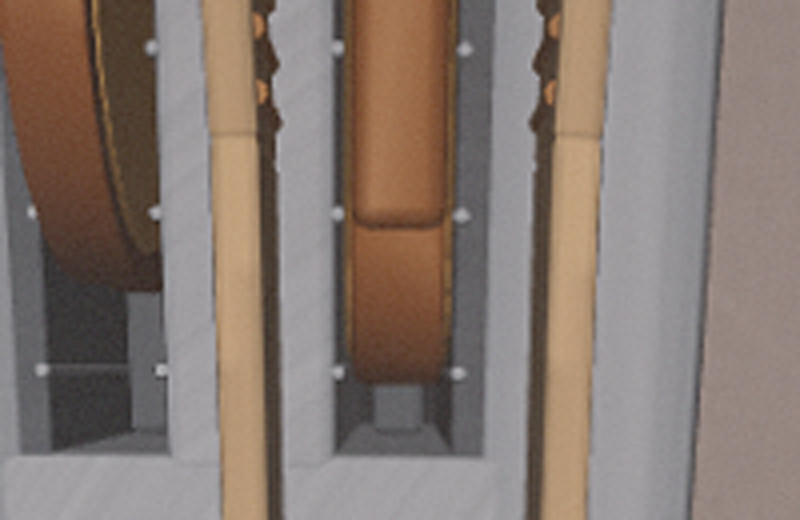

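The slice centre at crop column 402 lies within 1 mm of the jaw middle at 406. Going down to jaw height, then squeezing.

```bash
python3 -m inch '[{"slide":[0,0,8],"rot":[0,0,0],"fingers":0},{"slide":[0,0,13],"rot":[0,0,0],"fingers":0},{"slide":[0,0,13],"rot":[0,0,0],"fingers":0},{"slide":[0,0,13],"rot":[0,0,0],"fingers":0},{"slide":[0,0,7],"rot":[0,0,0],"fingers":0}]'
python3 -m inch '[{"slide":[0,0,0],"rot":[0,0,0],"fingers":0},{"slide":[0,0,0],"rot":[0,0,0],"fingers":0}]' 8
python3 -m inch '[{"slide":[0,0,0],"rot":[0,0,0],"fingers":0},{"slide":[0,0,0],"rot":[0,0,0],"fingers":0},{"slide":[0,0,0],"rot":[0,0,0],"fingers":0}]' 15
python3 -m inch '[{"slide":[0,0,0],"rot":[0,0,0],"fingers":0},{"slide":[0,0,0],"rot":[0,0,0],"fingers":0},{"slide":[0,0,0],"rot":[0,0,0],"fingers":0},{"slide":[0,0,0],"rot":[0,0,0],"fingers":0},{"slide":[0,0,0],"rot":[0,0,0],"fingers":0}]' 30
```

```text
t: 8.0
tool_pos: [484.9, 19.4, 201.7]
tool_rot: [3.14, -0.087, -0.001]
wrist_force: [-0.1, -0.0, -0.5]
gripper_width: 36.8
grasp_force: 5.0
t: 8.17
tool_pos: [485.5, 19.5, 202.9]
tool_rot: [-3.14, 0.087, -0.001]
wrist_force: [-0.7, -0.5, -0.2]
gripper_width: 30.4
grasp_force: 8.0
t: 8.42
tool_pos: [485.5, 19.5, 203.3]
tool_rot: [-3.14, 0.087, -0.002]
wrist_force: [0.2, -0.8, -0.6]
gripper_width: 30.0
grasp_force: 15.0
t: 8.83
tool_pos: [485.2, 19.5, 202.8]
tool_rot: [-3.14, 0.087, -0.001]
wrist_force: [0.7, -0.5, -0.5]
gripper_width: 29.6
grasp_force: 30.0
```

```bash
python3 -m inch '[{"slide":[0,0,-4],"rot":[0,0,0],"fingers":0},{"slide":[0,0,-8],"rot":[0,0,0],"fingers":0},{"slide":[0,0,-10],"rot":[0,0,0],"fingers":0},{"slide":[0,0,-10],"rot":[0,0,0],"fingers":0},{"slide":[0,0,-10],"rot":[0,0,0],"fingers":0}]'
python3 -m inch '[{"slide":[0,0,-10],"rot":[0,0,0],"fingers":0},{"slide":[0,0,-10],"rot":[0,0,0],"fingers":0},{"slide":[0,0,-10],"rot":[0,0,0],"fingers":0},{"slide":[0,0,-8],"rot":[0,0,0],"fingers":0},{"slide":[0,0,-8],"rot":[0,0,0],"fingers":0}]'
python3 -m inch '[{"slide":[0,0,-8],"rot":[0,0,0],"fingers":0},{"slide":[0,0,-6],"rot":[0,0,0],"fingers":0},{"slide":[0,0,-3],"rot":[0,0,0],"fingers":0},{"slide":[0,0,0],"rot":[0,0,0],"fingers":0},{"slide":[0,0,0],"rot":[0,0,0],"fingers":0}]'
python3 - <<'E'
from h import *
a=grab_frame('scene'); cv2.imwrite('pics/s3.png',a)
print(get_obs()['tool_pos'],[d for d in recognise('scene','square_toast')[:2]])
E
```

```text
t: 9.25
tool_pos: [485.2, 19.5, 245.7]
tool_rot: [-3.14, 0.087, -0.001]
wrist_force: [0.3, -0.6, -0.3]
gripper_width: 29.3
grasp_force: 30.0
t: 9.67
tool_pos: [485.1, 19.5, 291.7]
tool_rot: [-3.14, 0.087, -0.001]
wrist_force: [1.3, 0.2, -1.0]
gripper_width: 29.7
grasp_force: 30.0
t: 10.08
tool_pos: [485.0, 19.5, 307.5]
tool_rot: [3.14, -0.087, -0.001]
wrist_force: [-0.9, -0.1, -1.7]
gripper_width: 29.5
grasp_force: 30.0
[484.81314007  19.49504486 307.28276611] []
```

View pics/s3.png

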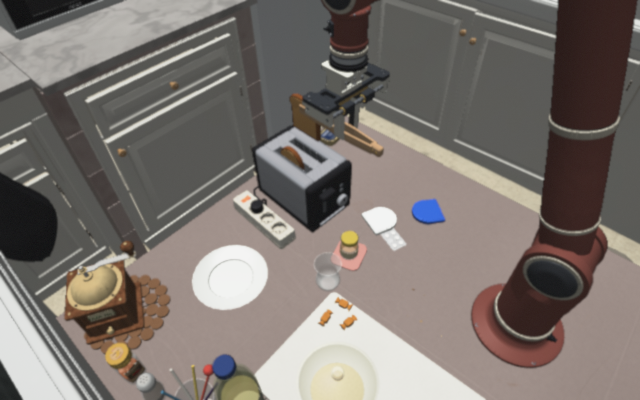

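The slice is out of the toaster and upright in the tongs at (305,112), and the arched slice is still in its slot. Now over to the plate.

```bash
python3 -m inch '[{"slide":[-1.8,-10,-3],"rot":[0,0,0],"fingers":0},{"slide":[-3.5,-20,-3],"rot":[0,0,0],"fingers":0},{"slide":[-4.9,-28,0],"rot":[0,0,0],"fingers":0},{"slide":[-4.9,-28,0],"rot":[0,0,0],"fingers":0},{"slide":[-4.9,-28,0],"rot":[0,0,0],"fingers":0}]'
python3 -m inch '[{"slide":[-4.9,-28,0],"rot":[0,0,0],"fingers":0},{"slide":[-4.9,-28,0],"rot":[0,0,0],"fingers":0},{"slide":[-4.9,-28,0],"rot":[0,0,0],"fingers":0},{"slide":[-4.9,-28,0],"rot":[0,0,0],"fingers":0},{"slide":[-4.9,-28,0],"rot":[0,0,0],"fingers":0}]'
python3 -m inch '[{"slide":[-4.9,-28,0],"rot":[0,0,0],"fingers":0},{"slide":[-3.9,-22,0],"rot":[0,0,0],"fingers":0},{"slide":[-2.5,-14,0],"rot":[0,0,0],"fingers":0},{"slide":[-1.4,-8,0],"rot":[0,0,0],"fingers":0},{"slide":[0,0,0],"rot":[0,0,0],"fingers":0}]'
python3 -m inch '[{"slide":[0,0,0],"rot":[0,0,0],"fingers":0},{"slide":[0,0,0],"rot":[0,0,0],"fingers":0},{"slide":[0,0,0],"rot":[0,0,0],"fingers":0},{"slide":[0,0,0],"rot":[0,0,0],"fingers":0},{"slide":[0,0,0],"rot":[0,0,0],"fingers":0}]'
python3 - <<'E'
from h import *
a=grab_frame('top'); b=grab_frame('scene'); cv2.imwrite('pics/f.png',np.hstack([a[80:330,80:480],b[60:310,150:550]]))
for c in ['top','scene']: print([(d['xyz'],d['confidence']) for d in recognise(c,'square_toast')[:2]],[(d['xyz'],d['confidence']) for d in recognise(c,'plate')[:1]])
E
```

```text
t: 10.6
tool_pos: [470.9, 136.4, 313.8]
tool_rot: [-3.14, 0.087, 0.0]
wrist_force: [-0.8, 0.8, -1.8]
gripper_width: 29.5
grasp_force: 30.0
t: 11.02
tool_pos: [453.7, 277.8, 313.6]
tool_rot: [-3.14, 0.085, 0.001]
wrist_force: [0.1, -0.2, -1.4]
gripper_width: 29.4
grasp_force: 30.0
t: 11.43
tool_pos: [445.0, 350.0, 313.3]
tool_rot: [-3.14, 0.082, 0.002]
wrist_force: [0.3, -0.2, -1.3]
gripper_width: 29.6
grasp_force: 30.0
t: 11.85
tool_pos: [446.4, 347.2, 313.9]
tool_rot: [3.14, -0.089, 0.001]
wrist_force: [-0.0, -0.2, -0.0]
gripper_width: 29.5
grasp_force: 30.0
[([576.3, 335.4, 322.0], 0.77), ([587.3, 318.4, 11.6], 0.37)] [([586.8, 319.4, 12.8], 0.8)]
[([587.5, 346.0, 309.9], 0.85)] [([566.1, 342.9, 8.4], 0.68)]
```

View pics/f.png

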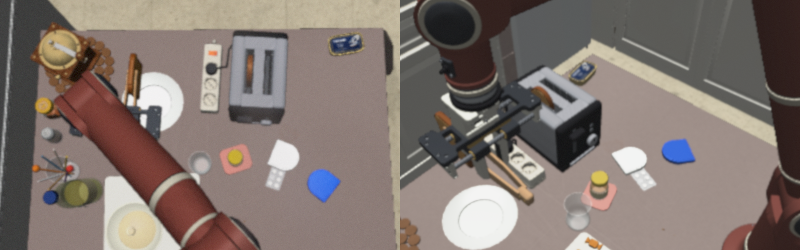

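The slice is held over the plate, with its centre within about 20 mm of the plate centre. The arched slice is still in the toaster, and the plate, jar and glass look undisturbed.

```bash
python3 -c "
from plant import *
print(job_done())"
```

```text
the job is handed in; nothing more can be done
None
```

I handed the job in at about 12 s on the robot clock: the square slice is held in the tongs in the air, about 20 mm or less off the plate centre by the cameras. The arched slice is still in its slot and nothing else looked moved, but `job_done()` gave no verdict.

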